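Reverse the stripped parts onto the assembly rack

ROBOT

A 6-joint arm with a two-finger parallel gripper is mounted at the origin on a cart in front of the work surface, level with it; the furniture and walls round the work are solid. World frame = base frame: x ahead of the robot, y to its left, z up, the work surface at z = 0. Lengths are in m, angles in rad, forces in N, time in s.
With the tool pointing down it reaches from about 0.35 to 0.775 m from the base axis. Payload 5.5 kg.
Tool frame: the origin (TCP) lies at the very end of the fingers, on their centre line; the grasp point (between the pads) lies env.hold_point_z behind it (env.hold_point_z is the distance from the TCP to the grasp point, in m); z points along the fingers, y is the line along which they close (so a half turn about z gives the same grasp; the last joint's range is limited). The gripper opens to 85 mm and grips with 20 to 120 N. Pads are 22 mm wide; open, the fingers measure 114 mm over their backs; the gripper's body (76 mm by 85 mm) begins 54 mm behind the grasp point. The pads swing forward as they close: fully open they stand 13 mm farther back than shut.
Start: joints at [1.077, 0.313, 0.046, 1.304, 0, 1.431], TCP at [0.199, 0.539, 0.231] pointing down, gripper open.
Joint ranges: [-2.76, 2.76], [-0.86, 1.69], [-1.03, 1.26], [-2.2, 2.34], [-1.47, 1.5], [-3.14, 3.14]. Speed limits (rad/s): [2.57, 2.57, 3.14, 3.14, 3.14, 3.14].

INTERFACE

Orientations are given as a unit quaternion [w, x, y, z].
In Python, from workcell import env gives the robot as it stands.
- The arm moves only by the tool carry_out, never from a script. Its argument "steps" is a list of rows, each a list of 3 entries, a list of its own where there are three numbers: the turn, a rotation vector about the tool's x, y, z in degrees, then the shift along the tool's x, y, z in cm, then the closure in counts, from 0 (fully open) to 255 (shut). A call has exactly 8 rows; each row is the pose to reach, as a shift and turn from the pose commanded when the call began, along the tool's axes at that moment; what a row does not reach only later rows make up. A row lasts 1/8 s, in which the tool goes at most 62.5 mm and 10.7 degrees, less where a joint would pass 70% of its speed; a pose out of reach is approached as far as the arm can. A call with a gripper value outside its range is refused whole. The fingers move at their own pace and stop on an object; "force" is the grip in N (left out, the last holds). Time passes only in rows, so rows that repeat a pose let the fingers close, or fill a call up. It gives the time, the measured TCP pose, the force, the opening and the grip force at its end, in the units of the state.
- env.get_state(): the state, without advancing time (a new reading comes with each control period).
- env.read_camera(name): name is "scene" or "top" or "wrist"; returns (picture, depth): 400x640x3 uint8, red, green, blue; 400x640 float32, m along the optical axis (not along the pixel's ray), 0 where there is no reading.
- env.get_calibration(name): a dict with "fx", "fy", "cx", "cy" (pixels), "origin" and "orientation" of the camera in the world. Camera axes: x right, y up, looking along -z (the intrinsics and any distortion apply to the point x, -y, -z); pixel columns grow to the right and rows downward; lengths in m; the calibration is good to about 2 mm. The wrist camera is an equidistant fisheye: a pixel r from the principal point sees the ray r / f radians off the axis. A picture is of the moment at which its call begins: read the wrist's pose just before it. get_calibration takes no time and is no camera call; for the wrist camera it gives the pose at the moment of the call.
- env.hand_in(): hands the job in; it is judged then, once.
The state is a dict: "clock": time; "joint_pos": joint angles; "qvel": joint speeds; "tau": joint torques, N m; "tcp_pos": TCP position; "orientation": TCP orientation; "wrist_force": force on the tool from outside, world axes, zero at the start; "ft_torque": the same for the moment, N m; "finger_gap": finger opening in m; "grip_force": force on a finger pad.
Only numpy, scipy, OpenCV 4.12 (cv2) and the standard library are available. Lean on these libraries where they do the work, as an engineer would, in place of code of your own. Each camera call takes 0.05 s, during which the arm holds its last target. There are 200 camera calls.

TASK

The four parts on the plywood rack lie in the order in which they came off the machine, the first beside the rack's red end. Move them all to the empty aluminium rack in the reverse order, ready for reassembly: the part farthest from the red end of the plywood rack goes into the bay beside the red end of the aluminium rack, and so on. Set each part down in the middle of its bay the way it lay before (long parts lengthwise in the bay), and let go of it.

Things in the scene. Friction and masses are not known exactly. Their poses are not given: they have to be found in the camera images.
- strip_rack: Plywood rack with four coloured mats, at the left or right: the parts start here, the first one off beside its red end. Fixed, 150 (x) x 360 (y) x 12 mm; yaw within 0.2. Origin: centre of underside, z = 0. Bay centres x = 0, y = +129, +43, -43, -129 mm; mat tops z = 15 mm. Red strip at the +y end, dark at the -y end. Divider stubs (5 mm thick, to z = 22 mm) between bays only at |x| 48 to 72 mm.
- build_rack: Aluminium rack with four black rubber mats, empty, beside the other: where the parts shall go. Fixed, 150 (x) x 360 (y) x 12 mm; yaw within 0.2. Origin: centre of underside, z = 0. Bay centres x = 0, y = +129, +43, -43, -129 mm; mat tops z = 15 mm. Red strip at the +y end, dark at the -y end. Divider stubs (5 mm thick, to z = 22 mm) between bays only at |x| 48 to 72 mm.
- gear: Steel gear, 66 mm across the teeth, lying flat, hub up, any yaw. Origin: centre of its underside, z up. The toothed disc is 16 mm high; the round hub on it is 32 mm in diameter, from z = 16 to 28 mm. Pinch it by the hub, or across the teeth from the front and back of the bay (it nearly fills its bay along the row).
- brake_pad: Brake pad, grey backing plate with dark friction block up: 44 (its x) by 120 (its y) by 16 mm high, y axis along the rack's x within 0.15 rad. Origin: centre of its underside. Plate 6 mm thick, block 34 mm wide on it. Pinch it mid-length across its width; a gear next to it leaves about 25 mm, so do not open the fingers much wider than needed.
- spark_plug: Spark plug, white insulator and steel hexagon, lying on its side: 21 (its x) by 90 (its y) by 18 mm high, y axis along the rack's x within 0.15 rad, white end at +y. Origin: middle of its length, at its underside. Pinch it across the hexagon (20 mm wide, centred at y = -11 mm).
- bush: Brass flanged bush (short tube) standing upright on its flange: 34 mm high, barrel 36 mm in diameter, flange at the bottom 48 mm in diameter and 7 mm high, 24 mm bore in the top. Origin: centre of its underside, z up. Pinch it across the barrel above the flange.
- mat_yellow: Fixed yellow plastic mat, 130 (x) by 72 (y) by 3 mm, in one bay of the plywood rack; at the start the gear lies on it, so it shows which bay that part came from. The mats lie in any order and stay where they are. Origin: centre of its underside, 12 mm above the bench; axes parallel to the rack's.
- mat_blue: Fixed blue plastic mat, 130 (x) by 72 (y) by 3 mm, in one bay of the plywood rack; at the start the brake pad lies on it, so it shows which bay that part came from. The mats lie in any order and stay where they are. Origin: centre of its underside, 12 mm above the bench; axes parallel to the rack's.
- mat_green: Fixed green plastic mat, 130 (x) by 72 (y) by 3 mm, in one bay of the plywood rack; at the start the spark plug lies on it, so it shows which bay that part came from. The mats lie in any order and stay where they are. Origin: centre of its underside, 12 mm above the bench; axes parallel to the rack's.
- mat_grey: Fixed grey plastic mat, 130 (x) by 72 (y) by 3 mm, in one bay of the plywood rack; at the start the brass bush lies on it, so it shows which bay that part came from. The mats lie in any order and stay where they are. Origin: centre of its underside, 12 mm above the bench; axes parallel to the rack's.
There are look-alikes about, which are no part of the job. What is shaped like the spark_plug but turquoise is not meant.

How it is judged:
At the end, for the whole second after the job is handed in: Each part lies released and at rest on the mat of its reverse-order bay in the aluminium rack, within 14 mm of the centre along the row and 15 mm across; gear, brake pad and bush flat, right way up; brake pad and spark plug lengthwise within 0.3 rad (((y of mat_yellow in the frame of strip_rack between 0.109 and 0.149 m and y of gear in the frame of build_rack between -0.143 and -0.115 m) or (y of mat_yellow in the frame of strip_rack between 0.023 and 0.063 m and y of gear in the frame of build_rack between -0.057 and -0.029 m) or (y of mat_yellow in the frame of strip_rack between -0.063 and -0.023 m and y of gear in the frame of build_rack between 0.029 and 0.057 m) or (y of mat_yellow in the frame of strip_rack between -0.149 and -0.109 m and y of gear in the frame of build_rack between 0.115 and 0.143 m)) and x of gear in the frame of build_rack between -0.015 and 0.015 m and z of gear in the frame of build_rack between 0.01 and 0.021 m and angle between each of gear, brake_pad, bush's own z axis and vertical below 0.12 rad and linear speed of each of gear, brake_pad, spark_plug, bush below 0.02 m/s and angular speed of each of gear, brake_pad, spark_plug, bush below 0.3 rad/s and contact force between each of gear, brake_pad, spark_plug, bush and the fingers below 0.1 N and ((y of mat_blue in the frame of strip_rack between 0.109 and 0.149 m and y of brake_pad in the frame of build_rack between -0.143 and -0.115 m) or (y of mat_blue in the frame of strip_rack between 0.023 and 0.063 m and y of brake_pad in the frame of build_rack between -0.057 and -0.029 m) or (y of mat_blue in the frame of strip_rack between -0.063 and -0.023 m and y of brake_pad in the frame of build_rack between 0.029 and 0.057 m) or (y of mat_blue in the frame of strip_rack between -0.149 and -0.109 m and y of brake_pad in the frame of build_rack between 0.115 and 0.143 m)) and x of brake_pad in the frame of build_rack between -0.015 and 0.015 m and z of brake_pad in the frame of build_rack between 0.01 and 0.021 m and angle between the y axis of each of brake_pad, spark_plug and the x axis of build_rack, either way round below 0.3 rad and ((y of mat_green in the frame of strip_rack between 0.109 and 0.149 m and y of spark_plug in the frame of build_rack between -0.143 and -0.115 m) or (y of mat_green in the frame of strip_rack between 0.023 and 0.063 m and y of spark_plug in the frame of build_rack between -0.057 and -0.029 m) or (y of mat_green in the frame of strip_rack between -0.063 and -0.023 m and y of spark_plug in the frame of build_rack between 0.029 and 0.057 m) or (y of mat_green in the frame of strip_rack between -0.149 and -0.109 m and y of spark_plug in the frame of build_rack between 0.115 and 0.143 m)) and x of spark_plug in the frame of build_rack between -0.015 and 0.015 m and z of spark_plug in the frame of build_rack between 0.01 and 0.036 m and ((y of mat_grey in the frame of strip_rack between 0.109 and 0.149 m and y of bush in the frame of build_rack between -0.143 and -0.115 m) or (y of mat_grey in the frame of strip_rack between 0.023 and 0.063 m and y of bush in the frame of build_rack between -0.057 and -0.029 m) or (y of mat_grey in the frame of strip_rack between -0.063 and -0.023 m and y of bush in the frame of build_rack between 0.029 and 0.057 m) or (y of mat_grey in the frame of strip_rack between -0.149 and -0.109 m and y of bush in the frame of build_rack between 0.115 and 0.143 m)) and x of bush in the frame of build_rack between -0.015 and 0.015 m and z of bush in the frame of build_rack between 0.01 and 0.021 m); the robot touches nothing.
It also fails if it takes over 102 s, if anything falls off the work surface, if the arm or the gripper's body presses on something with over 40 N, if the wrist force passes 120 N, or if a joint passes its speed limit or range.

## Working session

There is one attempt and no reset: what is moved stays moved. The work goes in short steps, Python scripts to look and compute and a tool call to move; the robot and the scene stay as the last step left them, time stands still between calls to the robot, and variables do not carry over. Pictures are saved under pics/ and viewed, at most 14 in all, crops included, and the job is handed in when it is done.

Besides the shell and the picture viewer there is one more tool, called after "Request:" as name(argument=value, ...) on one line, values as JSON. carry_out: Moves the arm, as the interface text tells. Its arguments: {"type":"object","properties":{"steps":{"type":"array","items":{"type":"array"}},"force":{"type":"number"}},"required":["steps"]}

```bash
mkdir -p pics; ls; python3 - <<'E'
from workcell import env
import cv2,numpy as np
print(env.get_state()); print(env.hold_point_z)
for n in("top","scene"):
    im,d=env.read_camera(n); cv2.imwrite(f"pics/{n}0.png",im[...,::-1]); np.save(f"{n}0.npy",d); print(n,env.get_calibration(n))
print(env.get_calibration("wrist"))
E
```

```text
pics
{'clock': 0.0, 'joint_pos': array([ 1.07738471e+00,  3.13997465e-01,  4.49705963e-02,  1.30356455e+00,
       -8.66202417e-06,  1.43120432e+00]), 'qvel': array([-0.00050328, -0.00087416,  0.00185047, -0.00150095, -0.00045222,
        0.00038507]), 'tau': array([-2.49777740e-04, -4.80632293e+01,  2.98529971e+01,  1.95403537e-02,
        1.56258457e-04, -2.29901781e-05]), 'tcp_pos': array([0.19899594, 0.5389349 , 0.23040709]), 'orientation': array([-2.75240182e-04,  1.75988380e-01,  9.84391835e-01, -8.54313625e-04]), 'wrist_force': array([1.06237206, 0.20331336, 0.01869839]), 'ft_torque': array([ 0.01809282, -0.00540992,  0.02983321]), 'grip_force': 0.0, 'finger_gap': 0.0854591279298327}
0.0187
top {'fx': 388.87880108117616, 'fy': 388.87880108117616, 'cx': 320.8101505179696, 'cy': 204.55385828253253, 'origin': array([3.77339171e-01, 3.75803657e-04, 9.73267697e-01]), 'orientation': array([-0.70433908, -0.010135  ,  0.03559723,  0.70889815])}
scene {'fx': 433.0245944801069, 'fy': 433.0245944801069, 'cx': 314.9040148568079, 'cy': 207.6473509438628, 'origin': array([-0.3901703 , -0.87727055,  0.59030985]), 'orientation': array([ 0.78040018,  0.49932289, -0.21370882, -0.30980761])}
{'fx': 309.70691628693146, 'fy': 309.70691628693146, 'cx': 315.3731539241874, 'cy': 196.84236221530347, 'origin': array([0.13054232, 0.56389128, 0.37316673]), 'orientation': array([ 0.81230427, -0.11837981, -0.08151525,  0.56524619])}
```

View pics/top0.png

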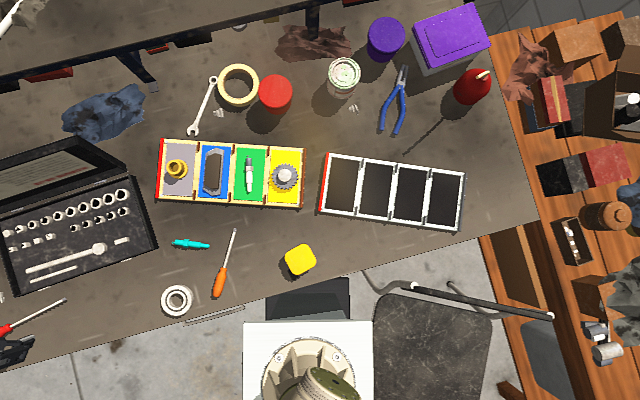

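View pics/scene0.png

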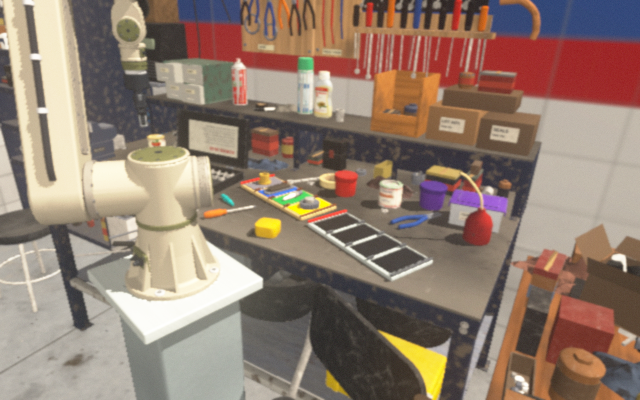

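Top view, red ends both on the left. Plywood rack (155–305, 140–208), from the red end: bush on grey (176,170), brake pad on blue (214,172), white plug on green (250,173), gear on yellow (285,177). The aluminium rack is at (318–465, 152–230). The turquoise plug look-alike at (190,243) lies off the rack, so the white one at (250,173) is the one meant. I'll measure now and make one confirming crop.

```bash
cat > h.py <<'E'
import cv2,numpy as np
from scipy.spatial.transform import Rotation as R
from workcell import env
def rot(q): return R.from_quat([q[1],q[2],q[3],q[0]]).as_matrix()
def rays(uv,c,fish=False):
    uv=np.atleast_2d(uv).astype(float); p=(uv-[c["cx"],c["cy"]])/[c["fx"],c["fy"]]
    if fish:
        r=np.linalg.norm(p,axis=1,keepdims=True); s=np.where(r>1e-9,np.sin(r)/np.maximum(r,1e-9),1)
        v=np.c_[p[:,:1]*s,-p[:,1:]*s,-np.cos(r)]
    else: v=np.c_[p[:,0],-p[:,1],-np.ones(len(p))]
    return v@rot(c["orientation"]).T
def cast(uv,c,z,fish=False):
    d=rays(uv,c,fish); return c["origin"]+d*((z-c["origin"][2])/d[:,2])[:,None]
def project(P,c):
    v=(np.atleast_2d(P)-c["origin"])@rot(c["orientation"])
    return np.c_[c["cx"]+c["fx"]*v[:,0]/-v[:,2],c["cy"]+c["fy"]*v[:,1]/v[:,2]]
def blob(m,box):
    k=np.zeros_like(m,np.uint8);x0,y0,x1,y1=box;k[y0:y1,x0:x1]=m[y0:y1,x0:x1]
    c=max(cv2.findContours(k,cv2.RETR_EXTERNAL,cv2.CHAIN_APPROX_NONE)[0],key=cv2.contourArea)
    return c
E
python3 - <<'E'
from h import *
c=env.get_calibration("top"); im=cv2.imread("pics/top0.png"); d=np.load("top0.npy")
for uv in [(310,240),(250,110),(400,250),(500,200),(344,180),(432,200)]:
    dd=d[uv[1],uv[0]]; r=rays(uv,c)[0]; print(uv,dd,(c["origin"]+r*dd).round(4))
print(project([[0,0,0],[.199,.539,.231]],c))
crop=cv2.resize(im[130:240,145:475],None,fx=2.4,fy=2.4,interpolation=cv2.INTER_CUBIC); cv2.imwrite("pics/crop0.png",crop)
hsv=cv2.cvtColor(im,cv2.COLOR_BGR2HSV);H,S,V=cv2.split(hsv)
for n,m,box in [("blue",(H>100)&(H<125)&(S>150)&(V>80),(190,130,250,220)),("green",(H>45)&(H<80)&(S>130)&(V>80),(220,130,280,220)),("yellow",(H>22)&(H<33)&(S>150)&(V>100),(260,140,302,212)),("red1",((H<6)|(H>174))&(S>150),(150,130,175,212)),("red2",((H<6)|(H>174))&(S>150),(310,145,335,222))]:
    q=cv2.minAreaRect(blob(m.astype(np.uint8),box)); print(n,q, cast(cv2.boxPoints(q),c,.014)[:,:2].round(4).tolist())
E
```

```text
(310, 240) 0.9742537 [ 0.3518 -0.0074 -0.005 ]
(250, 110) 0.98894435 [ 0.6825  0.1433 -0.0038]
(400, 250) 0.9757371 [ 3.250e-01 -2.329e-01 -1.000e-04]
(500, 200) 0.995829 [ 0.4497 -0.4943 -0.0027]
(344, 180) 0.9678338 [ 0.5003 -0.0927  0.0141]
(432, 200) 0.9716184 [ 0.4493 -0.3125  0.015 ]
[[307.83487356 385.1934222 ]
 [ 11.85937722 330.04231406]]
blue ((214.19654846191406, 171.64138793945312), (28.56764793395996, 51.90342712402344), 4.763641834259033) [[0.4612, 0.2668], [0.5894, 0.2579], [0.5835, 0.1881], [0.455, 0.1976]]
green ((249.00759887695312, 173.89340209960938), (28.7838077545166, 51.796607971191406), 4.085616588592529) [[0.4549, 0.1817], [0.5833, 0.1735], [0.5782, 0.1027], [0.4495, 0.1115]]
yellow ((283.6637268066406, 176.0442352294922), (29.401397705078125, 51.884822845458984), 3.814074993133545) [[0.449, 0.0974], [0.5779, 0.0891], [0.573, 0.0163], [0.4438, 0.0253]]
red1 ((158.87295532226562, 167.89755249023438), (3.3498220443725586, 60.29680252075195), 5.194429397583008) [[0.4581, 0.3714], [0.6065, 0.361], [0.6058, 0.3529], [0.4573, 0.3633]]
red2 ((323.1938781738281, 181.45199584960938), (2.9637584686279297, 59.68195724487305), 8.914926528930664) [[0.4242, -0.0252], [0.5715, -0.0493], [0.5703, -0.0566], [0.423, -0.0324]]
```

View pics/crop0.png

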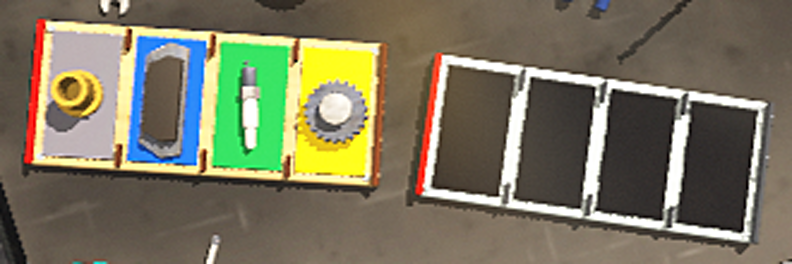

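The crop confirms it: bush (75,93), pad (163,97), white plug (250,105) with white end downwards, gear (335,112); all are on the mats expected. The aluminium rack is empty.

```bash
python3 - <<'E'
from h import *
c=env.get_calibration("top"); im=cv2.imread("pics/top0.png")
hsv=cv2.cvtColor(im,cv2.COLOR_BGR2HSV);H,S,V=[x.astype(int) for x in cv2.split(hsv)]
ce={}
for n,m,box in [("blue",(H>100)&(H<125)&(S>150)&(V>80),(190,130,250,220)),("green",(H>45)&(H<80)&(S>130)&(V>80),(220,130,280,220)),("yellow",(H>22)&(H<33)&(S>150)&(V>100),(260,140,302,212))]:
    q=cv2.minAreaRect(blob(m.astype(np.uint8),box)); ce[n]=cast(q[0],c,.015)[0]; print(n,ce[n].round(4))
u=ce["blue"]-ce["yellow"]; print("strip yaw",np.arctan2(-u[0],u[1]),"len",np.linalg.norm(u))
print("strip centre",((ce["blue"]+ce["green"]+ce["yellow"])/3+u/4).round(4))
# build rack mats
poly=np.zeros(im.shape[:2],np.uint8); cv2.fillPoly(poly,[np.array([[328,155],[464,173],[461,228],[319,211]])],1)
m=((V<75)&(poly>0)).astype(np.uint8); m=cv2.morphologyEx(m,cv2.MORPH_OPEN,np.ones((3,3)))
for k in cv2.findContours(m,cv2.RETR_EXTERNAL,cv2.CHAIN_APPROX_NONE)[0]:
    if cv2.contourArea(k)>300:
        q=cv2.minAreaRect(k); print("mat",q,cast(q[0],c,.015)[0].round(4))
def sh(n,m,box,z):
    k=blob(m.astype(np.uint8),box); q=cv2.minAreaRect(k); M=cv2.moments(k); cc=(M["m10"]/M["m00"],M["m01"]/M["m00"])
    p=cast(cv2.boxPoints(q),c,z)[:,:2]; e=[p[1]-p[0],p[2]-p[1]]; l=max(e,key=np.linalg.norm)
    print(n,q,"rect",cast(q[0],c,z)[0].round(4),"mom",cast(cc,c,z)[0].round(4),"sizes",[round(np.linalg.norm(x),4) for x in e],"long dir",np.arctan2(l[1],l[0])%np.pi)
sh("bush",(H>15)&(H<32)&(S>150),(164,150,192,192),.04)
sh("plug",(S<90),(236,145,263,200),.025)
sh("pad",(S<110),(202,142,229,203),.022)
sh("gear",(S<110),(269,155,302,196),.031)
sh("hub",(S<60)&(V>150),(274,165,296,190),.043)
E
```

```text
blue [0.5219 0.2274 0.015 ]
green [0.5161 0.1423 0.015 ]
yellow [0.5105 0.057  0.015 ]
strip yaw -0.06654586464719607 len 0.1707946723184309
strip centre [0.519  0.1849 0.015 ]
mat ((443.1995849609375, 199.02374267578125), (27.59088706970215, 51.162532806396484), 6.788974285125732) [ 0.4516 -0.3409  0.015 ]
mat ((409.5462341308594, 194.1307830810547), (27.659746170043945, 51.226341247558594), 7.125016689300537) [ 0.4642 -0.2562  0.015 ]
mat ((375.9135437011719, 189.16262817382812), (27.290565490722656, 51.39076614379883), 7.4314093589782715) [ 0.477 -0.172  0.015]
bush ((177.0, 169.0), (18.0, 20.0), 90.0) rect [0.5246 0.3096 0.04  ] mom [0.526  0.3101 0.04  ] sizes [np.float64(0.0473), np.float64(0.0434)] long dir 1.5696534624785305
plug ((248.5, 174.5), (33.0, 7.0), 90.0) rect [0.5131 0.142  0.025 ] mom [0.5151 0.1415 0.025 ] sizes [np.float64(0.017), np.float64(0.0812)] long dir 0.0037862804036188358
pad ((212.80348205566406, 171.358642578125), (18.103918075561523, 47.41897201538086), 4.763641834259033) rect [0.5215 0.2292 0.022 ] mom [0.5218 0.2282 0.022 ] sizes [np.float64(0.1165), np.float64(0.044)] long dir 3.071531771088368
gear ((284.75, 175.75), (24.748737335205078, 25.45584487915039), 45.0) rect [0.509  0.0534 0.031 ] mom [0.5086 0.054  0.031 ] sizes [np.float64(0.0621), np.float64(0.0605)] long dir 2.3611537698527147
hub ((284.5, 176.5), (23.0, 21.0), 90.0) rect [0.5055 0.0534 0.043 ] mom [0.5095 0.0501 0.043 ] sizes [np.float64(0.0504), np.float64(0.0557)] long dir 3.1382727974313505
```

```bash
cat > go.py <<'E'
import sys
from h import *
# usage: go.py x y z yangle_deg [more waypoints...] : moves from the measured pose, in tool axes (cm, deg)
s=env.get_state(); T=rot(s["orientation"]); p=s["tcp_pos"]
print("t",round(s["clock"],2),"p",p.round(4),"yang",np.degrees(np.arctan2(T[1,1],T[0,1])).round(2),"gap",round(s["finger_gap"],4),"q",s["joint_pos"].round(2))
a=list(map(float,sys.argv[1:]))
for i in range(0,len(a),4):
    t=np.radians(a[i+3]); y=np.array([np.cos(t),np.sin(t),0]); z=np.array([0,0,-1.]); W=np.c_[np.cross(y,z),y,z]
    print("turn",np.degrees(R.from_matrix(T.T@W).as_rotvec()).round(1),"shift",(100*T.T@(np.array(a[i:i+3])-p)).round(2))
E
python3 go.py .50 .15 .23 86.2
```

```text
t 0.1 p [0.199  0.539  0.2305] yang 69.73 gap 0.0853 q [ 1.08  0.31  0.05  1.3  -0.    1.43]
turn [ -0.1  -0.  -16.5] shift [-41.71 -26.06   0.08]
```

Request:
carry_out(steps=[[[0, 0, -16.5], [-41.7, -26, 0], 0], [[0, 0, -16.5], [-41.7, -26, 0], 0], [[0, 0, -16.5], [-41.7, -26, 0], 0], [[0, 0, -16.5], [-41.7, -26, 0], 0], [[0, 0, -16.5], [-41.7, -26, 0], 0], [[0, 0, -16.5], [-41.7, -26, 0], 0], [[0, 0, -16.5], [-41.7, -26, 0], 0], [[0, 0, -16.5], [-41.7, -26, 0], 0]], force=60)

```text
clock: 1.1
tcp_pos: [0.5012, 0.1491, 0.231]
orientation: [-0.0, 0.033, 0.999, 0.0]
wrist_force: [1.5, 0.1, -0.5]
finger_gap: 0.0853
grip_force: 0.0
```

Request:
carry_out(steps=[[[0, 0, 0], [0, 0, 0], 0], [[0, 0, 0], [0, 0, 0], 0], [[0, 0, 0], [0, 0, 0], 0], [[0, 0, 0], [0, 0, 0], 0], [[0, 0, 0], [0, 0, 0], 0], [[0, 0, 0], [0, 0, 0], 0], [[0, 0, 0], [0, 0, 0], 0], [[0, 0, 0], [0, 0, 0], 0]])

```text
clock: 2.1
tcp_pos: [0.5003, 0.1511, 0.2313]
orientation: [0.0, 0.033, 0.999, 0.0]
wrist_force: [-0.1, 0.1, 0.1]
finger_gap: 0.0852
grip_force: 0.0
```

```bash
python3 - <<'E'
from h import *
import json
c=env.get_calibration("wrist"); im,d=env.read_camera("wrist"); cv2.imwrite("pics/w1.png",im[...,::-1]); np.save("w1.npy",d)
json.dump({k:np.asarray(v).tolist() for k,v in c.items()},open("w1.json","w")); print(env.get_state()["tcp_pos"],env.get_state()["clock"])
E
```

```text
[0.50032395 0.15099579 0.23126744] 2.15
```

View pics/w1.png

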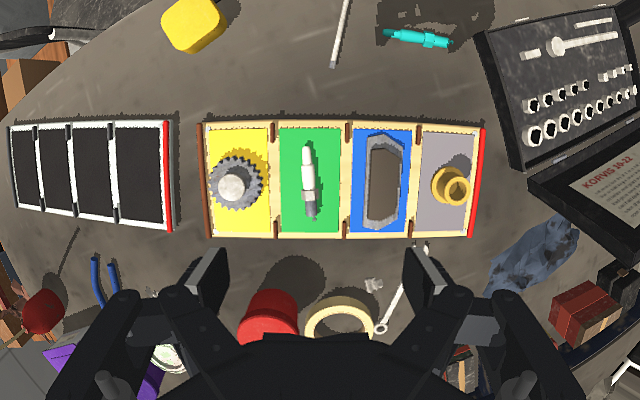

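The wrist view shows gear hub (233,187), plug (308,180) with the white end up and hexagon around (309,196), pad (384,180), bush bore (458,187). All the parts and the aluminium rack are in sight.

```bash
python3 - <<'E'
from h import *
import json
c=json.load(open("w1.json")); c={k:np.array(v) for k,v in c.items()}
im=cv2.imread("pics/w1.png"); H,S,V=[x.astype(int) for x in cv2.split(cv2.cvtColor(im,cv2.COLOR_BGR2HSV))]
def sh(n,m,box,z):
    k=blob(cv2.morphologyEx(m.astype(np.uint8),cv2.MORPH_OPEN,np.ones((3,3))),box)
    P=cast(k.reshape(-1,2),c,z,True)[:,:2].astype(np.float32)*1000
    q=cv2.minAreaRect(P); M=cv2.moments(P); b=cv2.boxPoints(q);e=[b[1]-b[0],b[2]-b[1]];l=max(e,key=np.linalg.norm)
    print(n,"rect",np.round(q[0],1),np.round(q[1],1),"long",round(float((np.degrees(np.arctan2(l[1],l[0]))+90)%180-90),1),"mom",round(M["m10"]/M["m00"],1),round(M["m01"]/M["m00"],1))
sh("blue",(H>100)&(H<125)&(S>150),(340,120,420,245),.015)
sh("green",(H>45)&(H<80)&(S>130),(272,120,352,245),.015)
sh("yellow",(H>22)&(H<33)&(S>150),(202,120,274,245),.015)
sh("bush",(H>15)&(H<32)&(S>150),(428,145,476,215),.04)
sh("plug",(S<90),(290,135,328,228),.025)
sh("pad",(S<90),(355,130,408,232),.021)
sh("gear",(S<110),(206,150,271,212),.031)
sh("hub",(S<40)&(V>150),(212,165,255,208),.043)
for x0,x1 in [(112,165),(72,116),(38,76),(8,44)]: sh("mat",(V<70),(x0,120,x1,236),.015)
E
```

```text
blue rect [520.8 228.2] [ 71.1 128.2] long -4.4 mom 518.5 225.2
green rect [514.4 142.5] [ 70.5 127.7] long -3.8 mom 514.9 142.7
yellow rect [508.5  57.2] [ 71.5 128.7] long -3.9 mom 491.2 67.2
bush rect [521.5 312.8] [43.4 46.4] long -87.5 mom 523.5 311.2
plug rect [512.4 142.9] [20. 84.] long -3.8 mom 514.8 141.8
pad rect [520.6 229.5] [ 44.2 117.6] long -4.5 mom 520.6 228.8
gear rect [506.6  54.1] [65.2 65.5] long -39.2 mom 506.8 54.8
hub rect [507.4  56.4] [50.1 49.4] long 81.0 mom 509.4 53.3
mat rect [488.5 -86.5] [ 71.7 127.9] long -8.6 mom 488.1 -86.4
mat rect [ 475.6 -171. ] [ 72.3 128.5] long -8.8 mom 475.6 -171.1
mat rect [ 462.4 -255.8] [ 72.5 128.1] long -8.7 mom 462.5 -256.0
mat rect [ 454.1 -337.1] [ 80.2 135.9] long -8.4 mom 450.4 -340.4
```

```bash
python3 go.py .5075 .054 .09 86.2 .5075 .054 .031 86.2
```

```text
t 2.15 p [0.5003 0.151  0.2313] yang 86.22 gap 0.0854 q [ 0.14  0.21 -0.09  1.27  0.    0.21]
turn [ 0. -0.  0.] shift [-1.36 -9.63 14.13]
turn [ 0. -0.  0.] shift [-1.36 -9.63 20.03]
```

Request:
carry_out(steps=[[[0, 0, 0], [-1.4, -9.6, 8], 100], [[0, 0, 0], [-1.4, -9.6, 14], 100], [[0, 0, 0], [-1.4, -9.6, 14], 100], [[0, 0, 0], [-1.4, -9.6, 14], 100], [[0, 0, 0], [-1.4, -9.6, 20], 100], [[0, 0, 0], [-1.4, -9.6, 20], 100], [[0, 0, 0], [-1.4, -9.6, 20], 255], [[0, 0, 0], [-1.4, -9.6, 20], 255]], force=70)

```text
clock: 3.15
tcp_pos: [0.5091, 0.0548, 0.0337]
orientation: [0.001, 0.033, 0.999, 0.0]
wrist_force: [-2.3, 0.4, 6.7]
finger_gap: 0.0285
grip_force: 68.8
```

```bash
python3 go.py .5075 .054 .09 86.2 .489 -.087 .09 81.4 .489 -.087 .033 81.4
```

```text
t 3.15 p [0.5091 0.0548 0.0337] yang 86.27 gap 0.0285 q [-0.05  0.34 -0.44  0.79  0.    0.02]
turn [0.  0.1 0.1] shift [ 0.14 -0.09 -5.63]
turn [0.  0.1 4.9] shift [  1.07 -14.28  -5.64]
turn [0.  0.1 4.9] shift [  1.08 -14.28   0.06]
```

Request:
carry_out(steps=[[[0, 0, 0], [0, 0, -3], 255], [[0, 0, 0], [0, 0, -7], 255], [[0, 0, 0], [0, -3, -7], 255], [[0, 0, 4.8], [0.9, -7.5, -7], 255], [[0, 0, 4.8], [0.9, -12, -7], 255], [[0, 0, 4.8], [0.9, -14.2, -7], 255], [[0, 0, 4.8], [0.9, -14.2, -7], 255], [[0, 0, 4.8], [0.9, -14.2, -7], 255]])

```text
clock: 4.15
tcp_pos: [0.4898, -0.0862, 0.1019]
orientation: [0.0, 0.075, 0.997, 0.0]
wrist_force: [-0.3, -0.9, -2.7]
finger_gap: 0.0285
grip_force: 69.6
```

```bash
python3 - <<'E'
from h import *
im,d=env.read_camera("wrist"); cv2.imwrite("pics/w2.png",im[...,::-1])
E
python3 go.py .489 -.087 .033 81.4
```

```text
t 4.2 p [ 0.4897 -0.086   0.1017] yang 81.48 gap 0.0284 q [-0.34  0.24 -0.38  0.95  0.   -0.19]
turn [0.  0.  0.1] shift [ 0.06 -0.12  6.87]
```

View pics/w2.png

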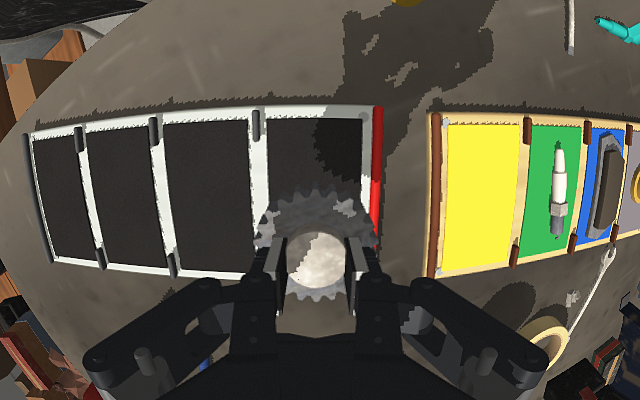

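Gear held level (hub at 313,260) above the red-end bay. Setting it down.

Request:
carry_out(steps=[[[0, 0, 0], [0, -0.1, 4.5], 255], [[0, 0, 0], [0, -0.1, 6], 255], [[0, 0, 0], [0, -0.1, 6.8], 255], [[0, 0, 0], [0, -0.1, 6.8], 255], [[0, 0, 0], [0, -0.1, 6.8], 100], [[0, 0, 0], [0, -0.1, 6.8], 100], [[0, 0, 0], [0, -0.1, 4], 100], [[0, 0, 0], [0, -0.1, 0], 100]])

```text
clock: 5.2
tcp_pos: [0.4887, -0.0875, 0.1013]
orientation: [-0.001, 0.075, 0.997, 0.0]
wrist_force: [0.1, -1.3, -0.6]
finger_gap: 0.0517
grip_force: 0.0
```

```bash
python3 go.py .515 .142 .10 86.2  .524 .1423 .10 86.2 .524 .1423 .02 86.2
```

```text
t 5.2 p [ 0.4887 -0.0875  0.1013] yang 81.42 gap 0.0517 q [-0.34  0.25 -0.38  0.95  0.   -0.19]
turn [ 0.  -0.1 -4.8] shift [ 0.82 23.08  0.15]
turn [ 0.  -0.1 -4.8] shift [-0.06 23.25  0.15]
turn [ 0.  -0.1 -4.8] shift [-0.08 23.24  8.15]
```

Request:
carry_out(steps=[[[0, 0, -4.8], [-0.1, 6, 0], 100], [[0, 0, -4.8], [-0.1, 12, 0], 100], [[0, 0, -4.8], [-0.1, 18, 0], 100], [[0, 0, -4.8], [-0.1, 23.2, 0], 100], [[0, 0, -4.8], [-0.1, 23.2, 0], 100], [[0, 0, -4.8], [-0.1, 23.2, 3], 100], [[0, 0, -4.8], [-0.1, 23.2, 3], 100], [[0, 0, -4.8], [-0.1, 23.2, 3], 100]], force=50)

```text
clock: 6.2
tcp_pos: [0.5253, 0.1408, 0.072]
orientation: [0.0, 0.033, 0.999, 0.0]
wrist_force: [-0.2, 0.2, -0.4]
finger_gap: 0.0519
grip_force: 0.0
```

```bash
python3 - <<'E'
from h import *
im,d=env.read_camera("wrist"); cv2.imwrite("pics/w3.png",im[...,::-1])
E
python3 go.py .524 .1423 .017 86.2
```

```text
t 6.25 p [0.5257 0.1408 0.0723] yang 86.16 gap 0.0517 q [ 0.11  0.35 -0.3   0.91  0.    0.18]
turn [ 0.   0.1 -0. ] shift [0.19 0.13 5.53]
```

View pics/w3.png

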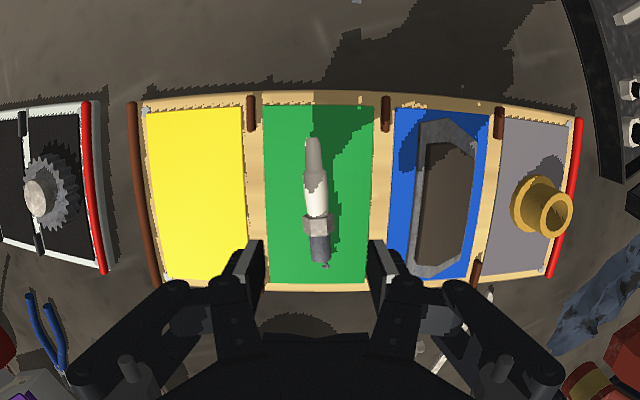

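Plug centred between the fingers; hexagon at (317,225), tips at (313–327, 137 and 267). Gear stands in its bay at left.

```bash
python3 - <<'E'
from h import *
c=env.get_calibration("wrist")
for uv,z in [((317,212),.03),((318,236),.03),((314,138),.024),((323,268),.024)]: print(cast(uv,c,z,True).round(4))
E
```

```text
[[0.5178 0.1419 0.03  ]]
[[0.5344 0.1415 0.03  ]]
[[0.4717 0.1432 0.024 ]]
[[0.562  0.1433 0.024 ]]
```

Request:
carry_out(steps=[[[0, 0, 0], [-0.1, 0.1, 3], 100], [[0, 0, 0], [-0.1, 0.1, 5.5], 100], [[0, 0, 0], [-0.1, 0.1, 5.5], 100], [[0, 0, 0], [-0.1, 0.1, 5.5], 255], [[0, 0, 0], [-0.1, 0.1, 5.5], 255], [[0, 0, 0], [-0.1, 0.1, 5.5], 255], [[0, 0, 0], [-0.1, 0.1, 2.5], 255], [[0, 0, 0], [-0.1, 0.1, -3.5], 255]])

```text
clock: 7.25
tcp_pos: [0.5238, 0.1422, 0.1052]
orientation: [-0.003, 0.033, 0.999, -0.0]
wrist_force: [1.4, -0.3, 0.3]
finger_gap: 0.017
grip_force: 49.1
```

```bash
python3 go.py .486 -.173 .11 81.4 .486 -.173 .018 81.4
```

```text
t 7.25 p [0.5238 0.1422 0.1052] yang 86.23 gap 0.017 q [ 0.12  0.33 -0.25  1.    0.    0.18]
turn [-0.1 -0.3  4.8] shift [  1.7  -31.7   -0.45]
turn [-0.1 -0.3  4.8] shift [  1.65 -31.69   8.75]
```

Request:
carry_out(steps=[[[0, 0, 4.8], [0.4, -6, 0], 255], [[0, 0, 4.8], [0.8, -12, 0], 255], [[0, 0, 4.8], [1.2, -18, 0], 255], [[0, 0, 4.8], [1.6, -24, 0], 255], [[0, 0, 4.8], [2, -29, 0], 255], [[0, 0, 4.8], [2, -31.7, 0], 255], [[0, 0, 4.8], [2, -31.7, 0], 255], [[0, 0, 4.8], [2, -31.7, 3], 255]])

```text
clock: 8.25
tcp_pos: [0.4873, -0.1732, 0.0781]
orientation: [0.002, 0.075, 0.997, -0.001]
wrist_force: [-0.3, -0.9, -1.4]
finger_gap: 0.0167
grip_force: 49.2
```

```bash
python3 - <<'E'
from h import *
im,d=env.read_camera("wrist"); cv2.imwrite("pics/w4.png",im[...,::-1])
E
python3 go.py .486 -.173 .018 81.4
```

```text
t 8.3 p [ 0.4841 -0.1711  0.0732] yang 81.44 gap 0.0173 q [-0.5   0.3  -0.38  0.89  0.   -0.35]
turn [ 0.1 -0.1  0. ] shift [-0.23 -0.16  5.52]
```

View pics/w4.png

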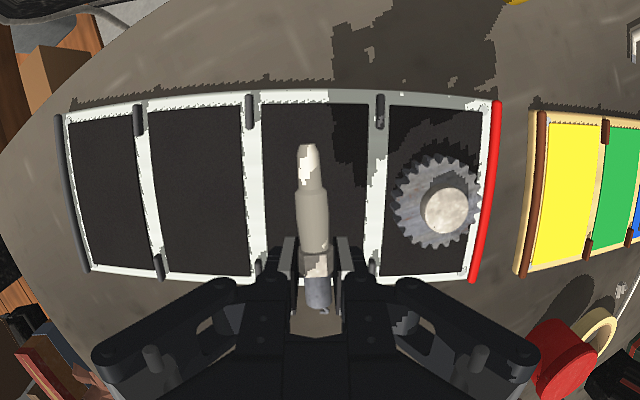

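Plug held level and lengthwise over its bay; the gear sits in the red-end bay (447,210).

Request:
carry_out(steps=[[[0, 0, 0], [0, 0, 2], 255], [[0, 0, 0], [0, 0, 4], 255], [[0, 0, 0], [0, 0, 5.5], 255], [[0, 0, 0], [0, 0, 6], 255], [[0, 0, 0], [0, 0, 6], 255], [[0, 0, 0], [0, 0, 6], 130], [[0, 0, 0], [0, 0, 6], 130], [[0, 0, 0], [0, 0, 2], 130]])

```text
clock: 9.3
tcp_pos: [0.483, -0.1712, 0.0541]
orientation: [-0.003, 0.075, 0.997, 0.001]
wrist_force: [-0.4, -0.5, 0.5]
finger_gap: 0.0418
grip_force: 0.0
```

```bash
python3 go.py .521 .229 .10 85.7 .521 .229 .02 85.7
```

```text
t 9.3 p [ 0.483  -0.1712  0.0541] yang 81.43 gap 0.0418 q [-0.5   0.32 -0.4   0.85  0.   -0.35]
turn [ 0.1 -0.3 -4.3] shift [ 2.23 40.15 -4.48]
turn [ 0.1 -0.3 -4.3] shift [ 2.18 40.13  3.52]
```

Request:
carry_out(steps=[[[0, 0, 0], [0, 0, -5], 130], [[0, 0, -4.3], [0.5, 6, -5], 75], [[0, 0, -4.3], [1, 12, -5], 75], [[0, 0, -4.3], [1.5, 18, -5], 75], [[0, 0, -4.3], [2, 24, -5], 75], [[0, 0, -4.3], [2.2, 30, -5], 75], [[0, 0, -4.3], [2.2, 36, -5], 75], [[0, 0, -4.3], [2.2, 40.1, -5], 75]], force=70)

```text
clock: 10.3
tcp_pos: [0.5234, 0.23, 0.1063]
orientation: [0.0, 0.036, 0.999, 0.0]
wrist_force: [0.5, 0.1, 0.0]
finger_gap: 0.0601
grip_force: 0.0
```

```bash
python3 - <<'E'
from h import *
c=env.get_calibration("wrist"); im,d=env.read_camera("wrist"); cv2.imwrite("pics/w5.png",im[...,::-1])
E
python3 go.py .521 .229 .06 85.7 .521 .229 .018 85.7
```

```text
t 10.35 p [0.5242 0.2339 0.1063] yang 86.0 gap 0.0602 q [ 0.28  0.37 -0.18  1.01  0.    0.35]
turn [0.2 0.1 0.3] shift [ 0.29 -0.53  4.63]
turn [0.2 0.1 0.3] shift [ 0.3  -0.54  8.83]
```

View pics/w5.png

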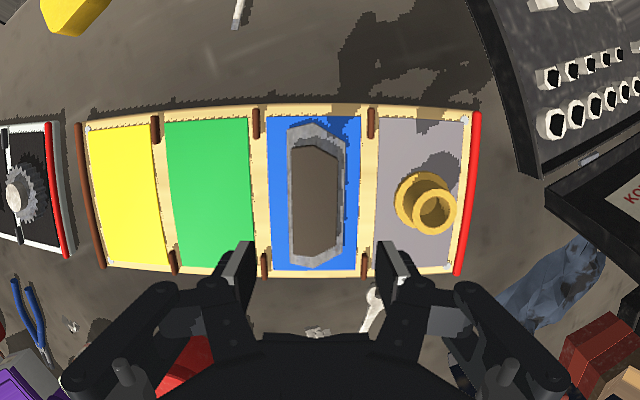

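Pad (316,197) is midway between the finger pads (248 and 380); bush at (432,205) stays clear.

Request:
carry_out(steps=[[[0, 0, 0], [0.2, -0.1, 3], 75], [[0, 0, 0], [0.2, -0.1, 6], 75], [[0, 0, 0], [0.2, -0.1, 8], 75], [[0, 0, 0], [0.2, -0.1, 9.2], 75], [[0, 0, 0], [0.2, -0.1, 9.2], 75], [[0, 0, 0], [0.2, -0.1, 9.2], 255], [[0, 0, 0], [0.2, -0.1, 9.2], 255], [[0, 0, 0], [0.2, -0.1, 9.2], 255]])

```text
clock: 11.35
tcp_pos: [0.5223, 0.227, 0.0159]
orientation: [0.001, 0.037, 0.999, 0.001]
wrist_force: [-2.7, 2.9, 6.5]
finger_gap: 0.0408
grip_force: 70.4
```

Request:
carry_out(steps=[[[0, 0, 0], [0, 0, -3], 255], [[0, 0, 0], [0, 0, -8.5], 255], [[0, 0, 2], [0.3, -5.5, -9], 255], [[0, 0, 4.5], [0.6, -11.5, -9], 255], [[0, 0, 4.5], [0.9, -17.5, -9], 255], [[0, 0, 4.5], [1.2, -23.5, -9], 255], [[0, 0, 4.5], [1.5, -29.5, -9], 255], [[0, 0, 4.5], [1.8, -35.5, -9], 255]])

```text
clock: 12.35
tcp_pos: [0.4762, -0.1283, 0.1044]
orientation: [0.0, 0.076, 0.997, -0.0]
wrist_force: [1.2, 0.2, -2.8]
finger_gap: 0.0407
grip_force: 72.0
```

```bash
python3 go.py .464 -.256 .105 81.4
```

```text
t 12.35 p [ 0.4762 -0.1283  0.1044] yang 81.23 gap 0.0407 q [-0.43  0.23 -0.38  0.95 -0.   -0.27]
turn [-0.   0.  -0.2] shift [ -0.74 -12.81  -0.05]
```

Request:
carry_out(steps=[[[0, 0, 0], [-0.2, -5, 0], 255], [[0, 0, 0], [-0.4, -10, 0], 255], [[0, 0, 0], [-0.5, -13.1, 0], 255], [[0, 0, 0], [-0.5, -13.1, 0], 255], [[0, 0, 0], [-0.5, -13.1, 3], 255], [[0, 0, 0], [-0.5, -13.1, 5], 255], [[0, 0, 0], [-0.5, -13.1, 5], 255], [[0, 0, 0], [-0.5, -13.1, 5], 255]])

```text
clock: 13.35
tcp_pos: [0.4622, -0.2562, 0.0549]
orientation: [0.0, 0.076, 0.997, -0.0]
wrist_force: [0.2, -0.9, -3.7]
finger_gap: 0.0409
grip_force: 72.1
```

```bash
python3 - <<'E'
from h import *
im,d=env.read_camera("wrist"); cv2.imwrite("pics/w6.png",im[...,::-1])
E
python3 go.py .464 -.256 .0165 81.4
```

```text
t 13.4 p [ 0.4626 -0.2565  0.0553] yang 81.27 gap 0.0405 q [-0.66  0.35 -0.37  0.86  0.   -0.51]
turn [-0.   0.1 -0.1] shift [-0.13  0.08  3.88]
```

View pics/w6.png

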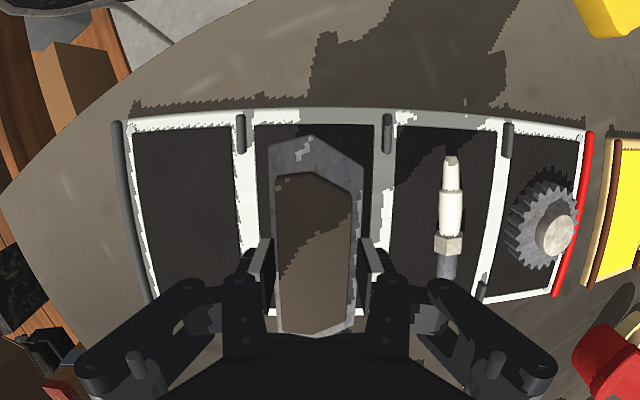

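Pad held level over the third bay; plug (450,215) and gear (550,225) rest in theirs. Lowering.

Request:
carry_out(steps=[[[0, 0, 0], [-0.1, 0, 2], 255], [[0, 0, 0], [-0.1, 0, 3.2], 255], [[0, 0, 0], [-0.1, 0, 3.8], 255], [[0, 0, 0], [-0.1, 0, 3.8], 255], [[0, 0, 0], [-0.1, 0, 3.8], 90], [[0, 0, 0], [-0.1, 0, 3.8], 90], [[0, 0, 0], [-0.1, 0, 1], 90], [[0, 0, 0], [-0.1, 0, -5], 90]])

```text
clock: 14.4
tcp_pos: [0.4612, -0.2555, 0.1032]
orientation: [-0.002, 0.077, 0.997, 0.001]
wrist_force: [0.6, -0.5, -0.2]
finger_gap: 0.0553
grip_force: 0.0
```

```bash
python3 go.py .524 .3115 .10 86
```

```text
t 14.4 p [ 0.4612 -0.2555  0.1032] yang 81.22 gap 0.0553 q [-0.66  0.3  -0.3   0.98  0.   -0.5 ]
turn [ 0.2 -0.3 -4.8] shift [ 2.45 56.99  0.48]
```

Request:
carry_out(steps=[[[0, 0, 0], [0.2, 6, 0], 90], [[0, 0, -2], [0.5, 12, 0], 90], [[0, 0, -4.8], [0.8, 18, 0], 90], [[0, 0, -4.8], [1, 24, 0], 90], [[0, 0, -4.8], [1.3, 30, 0], 90], [[0, 0, -4.8], [1.5, 36, 0], 90], [[0, 0, -4.8], [1.8, 42, 0], 90], [[0, 0, -4.8], [2.1, 48, 0], 90]])

```text
clock: 15.4
tcp_pos: [0.5158, 0.2231, 0.105]
orientation: [0.001, 0.035, 0.999, 0.0]
wrist_force: [1.1, -0.9, 0.2]
finger_gap: 0.0554
grip_force: 0.0
```

Request:
carry_out(steps=[[[0, 0, 0], [0, 6, 0], 90], [[0, 0, 0], [-0.2, 9, 0], 90], [[0, 0, 0], [-0.2, 9, 0], 90], [[0, 0, 0], [-0.2, 9, 0], 90], [[0, 0, 0], [-0.2, 9, 0], 90], [[0, 0, 0], [-0.2, 9, 0], 90], [[0, 0, 0], [-0.2, 9, 0], 90], [[0, 0, 0], [-0.2, 9, 0], 90]])

```text
clock: 16.4
tcp_pos: [0.5236, 0.3103, 0.1044]
orientation: [0.0, 0.035, 0.999, 0.0]
wrist_force: [0.3, -0.1, 0.6]
finger_gap: 0.0552
grip_force: 0.0
```

```bash
python3 - <<'E'
from h import *
c=env.get_calibration("wrist"); im,d=env.read_camera("wrist"); cv2.imwrite("pics/w7.png",im[...,::-1])
import json; json.dump({k:np.asarray(v).tolist() for k,v in c.items()},open("w7.json","w"))
E
python3 go.py .524 .3115 .10 86
```

```text
t 16.45 p [0.5236 0.3104 0.1044] yang 86.01 gap 0.0549 q [ 0.4   0.44 -0.08  1.05  0.    0.47]
turn [0. 0. 0.] shift [-0.03  0.12  0.44]
```

View pics/w7.png

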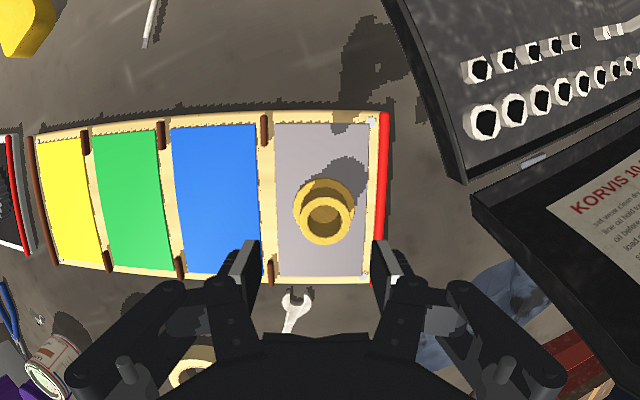

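Bush bore at (325,220), flange centre near (324,209); the finger pads' mid column is 315, so it is slightly to the right. Casting these.

```bash
python3 - <<'E'
from h import *
import json
c={k:np.array(v) for k,v in json.load(open("w7.json")).items()}
im=cv2.imread("pics/w7.png"); H,S,V=[x.astype(int) for x in cv2.split(cv2.cvtColor(im,cv2.COLOR_BGR2HSV))]
k=blob(((H>13)&(H<33)&(S>120)).astype(np.uint8),(285,170,362,255)).reshape(-1,2)
lo=k[k[:,1]>218]; up=k[k[:,1]<200]
for n,q,z in(("top ring",lo,.049),("flange",up,.022)):
    P=cast(q,c,z,True)[:,:2]; A=np.c_[2*P,np.ones(len(P))]; s=np.linalg.lstsq(A,(P**2).sum(1),rcond=None)[0]; print(n,s[:2].round(4),"r",np.sqrt(s[2]+s[0]**2+s[1]**2).round(4))
print(cast([[325,220]],c,.049,True).round(4))
E
```

```text
top ring [0.5265 0.3156] r 0.0178
flange [0.5258 0.3158] r 0.0228
[[0.5264 0.3162 0.049 ]]
```

Request:
carry_out(steps=[[[0, 0, 0], [-0.2, 0.5, 0], 90], [[0, 0, 0], [-0.2, 0.5, 3], 90], [[0, 0, 0], [-0.2, 0.5, 6], 90], [[0, 0, 0], [-0.2, 0.5, 7.8], 90], [[0, 0, 0], [-0.2, 0.5, 7.8], 90], [[0, 0, 0], [-0.2, 0.5, 7.8], 255], [[0, 0, 0], [-0.2, 0.5, 7.8], 255], [[0, 0, 0], [-0.2, 0.5, 7.8], 255]], force=60)

```text
clock: 17.45
tcp_pos: [0.5268, 0.3159, 0.0276]
orientation: [0.001, 0.035, 0.999, 0.001]
wrist_force: [-0.5, -0.0, 2.5]
finger_gap: 0.034
grip_force: 59.9
```

```bash
python3 go.py .451 -.3405 .10 81.4
```

```text
t 17.45 p [0.5268 0.3159 0.0276] yang 86.03 gap 0.034 q [ 0.41  0.52 -0.17  0.88  0.    0.48]
turn [0.1 0.1 4.6] shift [  3.   -66.    -7.33]
```

Request:
carry_out(steps=[[[0, 0, 0], [0, 0, -3], 255], [[0, 0, 0], [0, 0, -8], 255], [[0, 0, 1], [0.2, -5.5, -8], 255], [[0, 0, 4.6], [0.5, -11.5, -8], 255], [[0, 0, 4.6], [0.8, -17.5, -8], 255], [[0, 0, 4.6], [1.1, -23.5, -8], 255], [[0, 0, 4.6], [1.4, -29.5, -8], 255], [[0, 0, 4.6], [1.6, -35.5, -8], 255]])

```text
clock: 18.45
tcp_pos: [0.4849, -0.0394, 0.1067]
orientation: [0.0, 0.075, 0.997, -0.0]
wrist_force: [1.9, 0.2, -1.1]
finger_gap: 0.0343
grip_force: 60.2
```

```bash
python3 go.py .451 -.3405 .10 81.4
```

```text
t 18.45 p [ 0.4849 -0.0394  0.1067] yang 81.44 gap 0.0343 q [-0.25  0.22 -0.4   0.95  0.   -0.1 ]
turn [0.  0.1 0. ] shift [ -1.13 -30.28   0.67]
```

Request:
carry_out(steps=[[[0, 0, 0], [-0.2, -6, 0], 255], [[0, 0, 0], [-0.4, -12, 0], 255], [[0, 0, 0], [-0.6, -18, 0], 255], [[0, 0, 0], [-0.8, -24, 0], 255], [[0, 0, 0], [-1, -29, 0], 255], [[0, 0, 0], [-1, -30.5, 0], 255], [[0, 0, 0], [-1, -30.5, 0], 255], [[0, 0, 0], [-1, -30.5, 3], 255]])

```text
clock: 19.45
tcp_pos: [0.4514, -0.3407, 0.0781]
orientation: [0.002, 0.074, 0.997, -0.001]
wrist_force: [-0.7, 0.0, -2.1]
finger_gap: 0.0347
grip_force: 60.2
```

```bash
python3 - <<'E'
from h import *
im,d=env.read_camera("wrist"); cv2.imwrite("pics/w8.png",im[...,::-1])
E
python3 go.py .4505 -.3405 .0275 81.4
```

```text
t 19.5 p [ 0.4488 -0.3378  0.0728] yang 81.51 gap 0.0341 q [-0.79  0.39 -0.25  0.94  0.   -0.64]
turn [ 0.2 -0.2  0.1] shift [-0.22 -0.25  4.53]
```

View pics/w8.png

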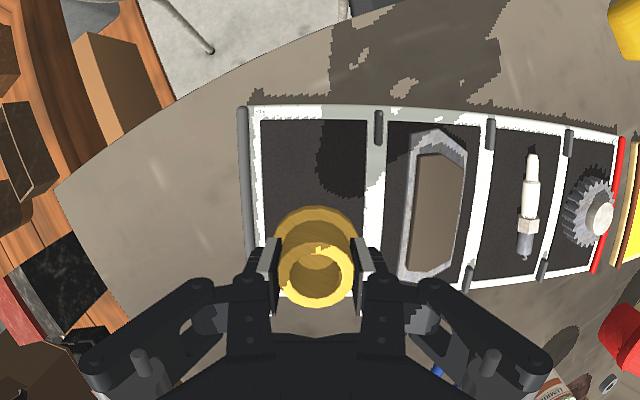

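Bush held upright over the last bay; the pad, plug and gear lie in theirs.

Request:
carry_out(steps=[[[0, 0, 0], [-0.1, -0.1, 2], 255], [[0, 0, 0], [-0.1, -0.1, 4], 255], [[0, 0, 0], [-0.1, -0.1, 5], 255], [[0, 0, 0], [-0.1, -0.1, 5], 255], [[0, 0, 0], [-0.1, -0.1, 5], 255], [[0, 0, 0], [-0.1, -0.1, 5], 100], [[0, 0, 0], [-0.1, -0.1, 5], 100], [[0, 0, 0], [-0.1, -0.1, 2], 100]])

```text
clock: 20.5
tcp_pos: [0.4492, -0.3401, 0.0545]
orientation: [-0.002, 0.075, 0.997, 0.002]
wrist_force: [1.1, 0.2, -1.0]
finger_gap: 0.0517
grip_force: 0.0
```

Request:
carry_out(steps=[[[0, 0, 0], [0, 0, -6], 100], [[0, 0, 0], [0, 0, -12], 100], [[0, 0, 0], [0, 5, -15], 100], [[0, 0, 0], [0, 10, -15], 100], [[0, 0, 0], [0, 12, -15], 100], [[0, 0, 0], [0, 12, -15], 100], [[0, 0, 0], [0, 12, -15], 100], [[0, 0, 0], [0, 12, -15], 100]])

```text
clock: 21.5
tcp_pos: [0.4683, -0.2242, 0.2058]
orientation: [-0.0, 0.075, 0.997, 0.0]
wrist_force: [0.6, -0.3, 0.4]
finger_gap: 0.0516
grip_force: 0.0
```

```bash
python3 - <<'E'
from h import *
import json
c=env.get_calibration("wrist"); im,d=env.read_camera("wrist"); cv2.imwrite("pics/w9.png",im[...,::-1])
json.dump({k:np.asarray(v).tolist() for k,v in c.items()},open("w9.json","w")); print(env.get_state()["tcp_pos"])
E
```

```text
[ 0.46829182 -0.22422784  0.20585963]
```

View pics/w9.png

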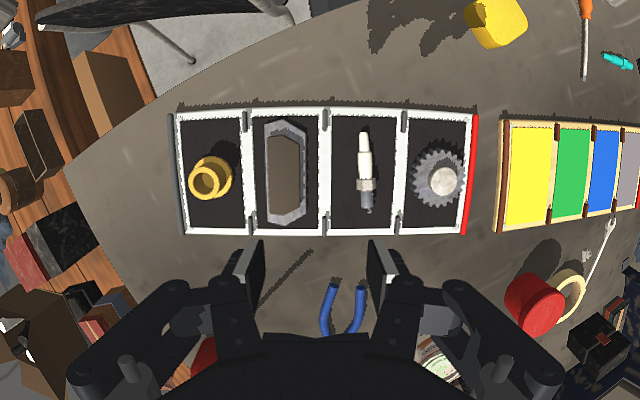

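All four lie in their bays: bush (208,178), pad (286,172), plug (365,172), gear (438,174). One numeric check before handing in.

```bash
python3 - <<'E'
from h import *
import json
c={k:np.array(v) for k,v in json.load(open("w9.json")).items()}
C=np.array([.470,-.2137]); a=-.149; X=np.array([np.cos(a),np.sin(a)]);Y=np.array([-np.sin(a),np.cos(a)])
def f(P): P=np.atleast_2d(P)[:,:2]-C; return (np.c_[P@X,P@Y]*1000).round(1)
# rack check: bay inner corners of mats (frame edges)
im=cv2.imread("pics/w9.png"); H,S,V=[x.astype(int) for x in cv2.split(cv2.cvtColor(im,cv2.COLOR_BGR2HSV))]
k=blob((((H<6)|(H>174))&(S>150)).astype(np.uint8),(455,100,485,245)); P=cast(k.reshape(-1,2),c,.014,True)
print("red strip mean (expect x~0,y~176)",f(P.mean(0)),"extent",np.ptp(f(P),axis=0))
for n,uv,z in [("bush bore",(206,181),.049),("pad ends",(286,121),.021),("",(284,226),.021),("pad sides",(265,172),.021),("",(306,172),.021),("plug ends",(364,131),.024),("",(368,212),.024),("gear sides",(411,172),.031),("",(463,172),.031),("gear top/bot",(437,139),.031),("",(437,209),.031)]: print(n,f(cast(uv,c,z,True)))
E
```

```text
red strip mean (expect x~0,y~176) [[ -0.6 176. ]] extent [150.7   9.5]
bush bore [[  -1.7 -124.6]]
pad ends [[-59.2 -41.8]]
 [[ 58.7 -47.2]]
pad sides [[ -4.3 -66. ]]
 [[ -3.9 -21.3]]
plug ends [[-48.8  40.1]]
 [[41.1 47.7]]
gear sides [[-6.5 92.2]]
 [[ -7.6 156. ]]
gear top/bot [[-43.5 120.2]]
 [[ 36.1 127.7]]
```

```bash
python3 -c "
from workcell import env
print(env.hand_in())"
```

```text
the job is handed in; nothing more can be done
None
```

I moved all four parts to the aluminium rack in reverse order (gear at the red end, then spark plug, brake pad and bush) and handed the job in at about 21.5 s; the last camera check put each within about 5 mm of its bay centre, but the hand-in gave no verdict.

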